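# Lock the laundry coin box and put its key away

### The job

The lid of the blue coin box lies loose on its rubber seal with the key in its lock. Press the lid right down and hold it there with the key while you turn the key clockwise as far as it goes, so that the bolt locks the lid; then turn the key back to where it comes out, draw it out and lay it in the blue dish. Use a light hand on the key: never force it down, round or out, and leave everything else where it is.

Things in the scene. Friction and masses are not known exactly. Their poses are not given: they have to be found in the camera images.
- coin_box: Blue steel coin box, screwed to the worktop, 150 (x) x 200 (y) x 82 mm high without its lid; origin at the centre of its underside, x pointing to the back where the lid is hinged, -x is its front (name plate), z up. Its yaw differs by up to 0.3 rad from run to run.
- lid (a joint): Lid angle about the hinge on the box's rear top edge, rad. About 0.047: loose on the rubber seal. Pushed down at the lock it gives 2.5 to 9 mm, at about 1.7 N per mm, then meets a stiff stop, at 4 to 15 N. Stop and bolt keeper are one screwed strike plate, set differently in each run (stop at -0.025 to 0.025). Only within 1.5 mm of the stop does the bolt pass. Locked: 0.01 above the stop.
- bolt (a joint): Travel of the bolt under the lid, m: 0 = drawn back, 0.0086 = fully thrown under the keeper in the box's front wall (locked). Turning the key clockwise throws it, from 0.1 rad on (about 0.06 N m); past 3 mm it is under the keeper and holds the lid. Turning the key back leaves it thrown; turning on anticlockwise past the key-out position would draw it back.
- keyhole (a point): Centre of the keyhole, on top of the round steel face plate (44 mm across) near the front of the lid; z out of the lid, x along the keyhole, to the back of the box. It is a slot 21 x 6 mm in a 4 mm plate; the bit turns below it and comes out only while it lies along the slot, within about 0.1 rad. The lock turns 1.3 rad clockwise, seen from above, to a stiff end stop (as much the other way).
- key: Key standing in the lock, loose, 45 g: round black bow (disc 29 mm across, 8 mm thick), steel collar of 15 mm diameter that sits on the face plate, 5 mm stem, flat bit 18 mm wide, 4 mm thick, reaching 13 mm below the collar. Origin on the axis at the collar's underside; z up the key, x along the bit and the bow's width, y across the 8 mm. Turned, it can rise only 2.5 mm before the bit catches.
- key_bow (a point): Centre of the key's bow, 28 mm above the collar's underside: the place to grip it, across the 8 mm (along the key's y). Axes as the key's. The bit has about 0.08 rad of play in the lock. The key must not be pushed down with more than 25 N, nor twisted against a stop with more than about 0.2 N m.
- key_tip (a point): Lower end of the key's bit, 13 mm below the collar's underside, on the axis.
- dish: Blue ceramic dish, loose, diameter 130 mm, 28 mm high, for the key; origin at the centre of its underside.
- mug_1: Two-coloured mug, loose, 82 x 114 x 97 mm; bystander, origin at its underside.
- notebook: Dark blue notebook, loose, 148 x 109 x 14 mm; bystander, origin at its underside.
- mandarin: Mandarin, loose, 58 mm; bystander.
- tea_box: Green tea box, loose, 70 x 122 x 72 mm; bystander, origin at its underside.

How it is judged (in metres and radians):
On the way, in this order (a step that is already met when the one before it is completed fails the run):
1. the lid is held down and the bolt is thrown under its keeper (value of joint bolt above 0.0075 m and value of joint lid below 0.04 rad), for 0.2 s.
2. the key has been turned back and taken out of the lock, which stays locked (all of step 1 and z of key_tip in the frame of keyhole above 0.006 m), for 0.1 s.
At the end, for the whole second after the job is handed in: The bolt is thrown at least 7.5 mm and the lid is held down (less than 0.04 rad open); the key lies at rest in the dish (its collar within 55 mm of the dish's centre and less than 40 mm above the worktop), and the dish stands level (all of step 1 and horizontal distance between key and dish below 0.055 m and height (world z) of key below 0.04 m and linear speed of key below 0.02 m/s and angle between dish's own z axis and vertical below 0.15 rad); the robot touches nothing.
It fails at once if the key is pushed down on the lock with more than 25 N (contact force between key_c2 and coin_box above 25 N).
It fails at once if the key is forced: its contact forces with the lock add up to more than 60 N (contact force between key and coin_box above 60 N).
It fails at once if the gripper presses on the box or its lid with more than 25 N (contact force between the arm and coin_box above 25 N).
It fails at once if the dish is pushed more than 40 mm (distance of dish from where it was at the start of the episode above 0.04 m).
It fails at once if a bystander is disturbed (moved more than 20 mm) (distance of any of mug_1, notebook, mandarin, tea_box from where it was at the start of the episode above 0.02 m).
It also fails if it takes over 67 s, if anything falls off the work surface, if the arm or the gripper's body presses on something with over 40 N, if the wrist force passes 120 N, or if a joint passes its speed limit or range.

### The arm

A 7-joint arm with a two-finger parallel gripper is mounted at the origin on a cart in front of the work surface, level with it; the furniture and walls round the work are solid. World frame = base frame: x ahead of the robot, y to its left, z up, the work surface at z = 0. Lengths are in m, angles in degrees, forces in N, time in s.
With the tool pointing down it reaches from about 0.425 to 0.875 m from the base axis. Payload 4.7 kg.
Tool frame: the origin (TCP) lies between the finger pads; the fingertips stand 8 mm ahead of it and the grasp point (between the pads) lies 11 mm behind it (env.tip_extent is the distance from the TCP to the fingertips, in m); z points along the fingers, y is the line along which they close (so a half turn about z gives the same grasp; the last joint's range is limited). The gripper opens to 87 mm and grips with 3 to 60 N. Pads are 19 mm wide; open, the fingers measure 117 mm over their backs; the gripper's body (75 mm by 190 mm) begins 51 mm behind the grasp point.
Start: joints at [71.282, 18.392, -4.016, 83.108, 1.295, 78.541, -3.26], TCP at [0.217, -0.613, 0.231] pointing down, gripper open.
Joint ranges: [-163.93, 163.93], [-17.29, 119.83], [-79.2, 71.16], [3.27, 140.29], [-89.18, 269.18], [5.43, 117.66], [-154.24, 154.24]. Speed limits (degrees/s): [147.25, 147.25, 180, 180, 180, 180, 180].

### API

Orientations are given as [roll, pitch, yaw] about the fixed x, y, z axes, in that order (R = Rz(yaw) Ry(pitch) Rx(roll)).
In Python, from cell import sensors, vision, workorder, env gives the robot as it stands.
- The arm moves only by the tool drive_tool, never from a script. Its argument "moves" is a list of rows, each an object of numbers: "x", "y", "z": the shift along the tool's x, y, z in mm; "rx", "ry", "rz": the turn, a rotation vector about the tool's x, y, z in rad; "fingers": the closure, from -1 (fully open) to 1 (shut). In form: [{"x": .., "y": .., "z": .., "rx": .., "ry": .., "rz": .., "fingers": ..}, ...]. A call has 1 to 20 rows; each row is the pose to reach, as a shift and turn from the pose commanded when the call began, along the tool's axes at that moment; what a row does not reach only later rows make up. A row lasts 1/8 s, in which the tool goes at most 62.5 mm and 10.7 degrees, less where a joint would pass 70% of its speed; a pose out of reach is approached as far as the arm can. A call with a gripper value outside its range is refused whole. The fingers move at their own pace and stop on an object; "force" is the grip in N (left out, the last holds). Time passes only in rows, so rows that repeat a pose let the fingers close. It gives the time, the measured TCP pose, the force, the opening and the grip force at its end, in the units of the state.
- sensors.get_obs(): the state, without advancing time (a new reading comes with each control period).
- vision.read_camera(name): name is "side" or "top"; returns a dict with "image" (420x560x3 uint8, red, green, blue), "fx", "fy", "cx", "cy" (pixels), "R" (3x3) and "t" (3): a world point X has camera coordinates R X + t. Camera axes: x right, y down, z forward; pixel columns grow to the right and rows downward; lengths in m; the calibration is good to about 2 mm. A picture is of the moment at which its call begins. There is no depth.
- workorder.sign_off(): hands the job in; it is judged then, once.
The state is a dict: "time_s": time; "qpos": joint angles; "joint_velocities": joint speeds; "effort": joint torques, N m; "tool_pos": TCP position; "tool_rot": TCP orientation; "force": force on the tool from outside, world axes, zero at the start; "wrist_torque": the same for the moment, N m; "grip_width": finger opening in m; "grasp_force": force on a finger pad.
Only numpy, scipy, OpenCV 4.12 (cv2) and the standard library are available. Lean on these libraries where they do the work, as an engineer would, in place of code of your own. Each camera call takes 0.05 s, during which the arm holds its last target. There are 200 camera calls.

## Working session

There is one attempt and no reset: what is moved stays moved. The work goes in short steps, Python scripts to look and compute and a tool call to move; the robot and the scene stay as the last step left them, time stands still between calls to the robot, and variables do not carry over. Pictures are saved under pics/ and viewed, at most 10 in all, crops included, and the job is handed in when it is done.

Besides the shell and the picture viewer there is one more tool, called after "Emit:" by a JSON object that holds its "api" and its "payload", one argument or row to a line. drive_tool: Moves the arm, as the interface text tells. Its arguments: {"type":"object","properties":{"moves":{"type":"array"},"force":{"type":"number"}},"required":["moves"]}

```bash
mkdir -p pics; ls
python3 - <<'E'
from cell import sensors, vision
import cv2,numpy as np
for n in("side","top"):
    c=vision.read_camera(n); cv2.imwrite(f"pics/{n}0.png",c["image"][:,:,::-1]); np.savez(f"{n}0.npz",**c)
    print(n,c["fx"],c["fy"],c["cx"],c["cy"],(-np.array(c["R"]).T@c["t"]).round(3),np.round(c["R"],2).tolist())
print(sensors.get_obs())
E
```

```text
pics
side 391.2910741908166 391.2910741908166 278.89447624982415 208.7767712649091 [0.392 0.722 0.75 ] [[-0.98, -0.18, 0.0], [-0.11, 0.58, -0.81], [0.15, -0.79, -0.59]]
top 407.51831034132886 407.51831034132886 280.7598898125436 209.83769626306528 [ 0.343 -0.149  1.143] [[0.0, -1.0, 0.03], [-0.98, -0.01, -0.2], [0.2, -0.02, -0.98]]
{'time_s': 0.1, 'qpos': array([71.28074438, 18.43317126, -4.01450123, 83.16771382,  1.29475872,
       78.5411259 , -3.25912202]), 'joint_velocities': array([-0.06933131, -0.04417682,  0.03309127, -0.08934699,  0.04058616,
       -0.06752849, -0.01785496]), 'effort': array([-2.27154801e-04, -4.92571199e+01, -4.05772319e-01, -3.13399065e+01,
       -6.41640835e-02,  3.95866041e-02,  9.16558656e-05]), 'tool_pos': array([ 0.21704852, -0.61218035,  0.22959107]), 'tool_rot': array([-1.79903203e+02,  5.57784354e-03,  1.95287026e+01]), 'force': array([-0.83201296,  0.26886345,  0.19358453]), 'wrist_torque': array([0.02533361, 0.0153183 , 0.02361916]), 'grasp_force': 0.0, 'grip_width': 0.08722929205409356}
```

View pics/side0.png

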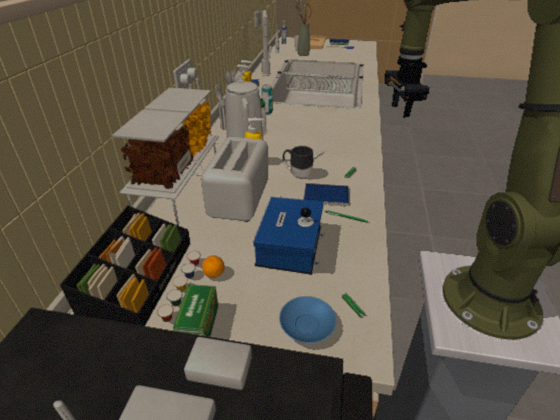

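View pics/top0.png

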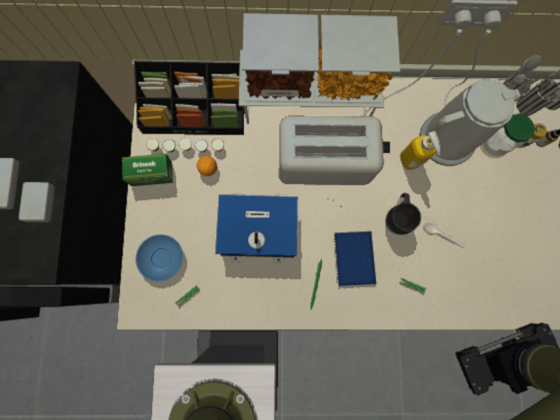

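The side view shows the box at about (290,235), the key at (306,214) and the dish at (307,320). The top view has the box at cols 217-298, the key at (256,240) and the dish at (160,258). Next I'll zoom in on the key.

```bash
cat > h.py <<'E'
import numpy as np,cv2
def load(n,k): return dict(np.load(f"{n}{k}.npz"))
def snap(n,k):
    from cell import vision
    c=vision.read_camera(n); np.savez(f"{n}{k}.npz",**c); return c
def ray(c,u,v):
    d=np.array([(u-c["cx"])/c["fx"],(v-c["cy"])/c["fy"],1.]); R=np.array(c["R"]); return -R.T@c["t"],R.T@d
def plane(c,u,v,z):
    o,d=ray(c,u,v); return o+d*(z-o[2])/d[2]
def tri(a,pa,b,pb):
    o1,d1=ray(a,*pa);o2,d2=ray(b,*pb); s=np.linalg.lstsq(np.c_[d1,-d2],o2-o1,rcond=None)[0]
    p,q=o1+s[0]*d1,o2+s[1]*d2; return (p+q)/2,np.linalg.norm(p-q)
def proj(c,X):
    p=np.array(c["R"])@X+c["t"]; return np.array([c["fx"]*p[0]/p[2]+c["cx"],c["fy"]*p[1]/p[2]+c["cy"]])
E
python3 - <<'E'
from h import *
s,t=load("side",0),load("top",0)
def crop(c,x,y,w,h,k): return cv2.resize(c["image"][y:y+h,x:x+w,::-1],None,fx=k,fy=k,interpolation=cv2.INTER_CUBIC)
a=crop(t,210,185,96,84,4.); b=crop(s,252,192,76,84,5.2)
b=cv2.resize(b,(400,336*1)) if 0 else b
H=max(a.shape[0],b.shape[0]); P=lambda i:cv2.copyMakeBorder(i,0,H-i.shape[0],0,0,cv2.BORDER_CONSTANT)
cv2.imwrite("pics/z0.png",np.hstack([P(a),P(b)]))
for n,c in(("top",t),("side",s)):
    hsv=cv2.cvtColor(c["image"],cv2.COLOR_RGB2HSV)
    m=cv2.inRange(hsv,(95,90,40),(125,255,255)); k,l,st,ce=cv2.connectedComponentsWithStats(m)
    for i in range(1,k):
        if st[i,4]>400:
            cnt=max(cv2.findContours((l==i).astype(np.uint8),0,2)[0],key=cv2.contourArea)
            print(n,st[i],ce[i].round(1),cv2.minAreaRect(cnt),cv2.approxPolyDP(cnt,4,True)[:,0].tolist())
E
```

```text
top [ 216  195   81   62 4282] [256.8 225. ] ((256.65240478515625, 225.2969970703125), (80.23895263671875, 59.38727951049805), 1.7623909711837769) [[219, 196], [216, 252], [295, 255], [296, 197]]
top [ 335  232   41   53 1863] [354.7 258.2] ((354.9656982421875, 258.00238037109375), (52.49599075317383, 36.671512603759766), 86.05481719970703) [[370, 232], [335, 234], [339, 284], [375, 282]]
top [ 137  235   46   46 1663] [159.2 257.7] ((159.5, 257.5), (45.0, 45.0), 90.0) [[157, 235], [140, 246], [137, 265], [145, 277], [163, 280], [177, 271], [182, 253], [173, 239]]
side [ 254  184   94   89 4426] [293.7 228.8] ((298.9999694824219, 224.5), (72.42118072509766, 105.28926086425781), 21.801406860351562) [[347, 187], [307, 184], [303, 200], [271, 198], [254, 240], [256, 264], [310, 272], [322, 202], [347, 202]]
side [ 280  297   56   46 2000] [307.4 319.3] ((307.5, 319.5), (45.0, 55.0), 90.0) [[283, 307], [282, 327], [297, 340], [321, 340], [334, 327], [332, 310], [318, 299], [296, 298]]
```

View pics/z0.png

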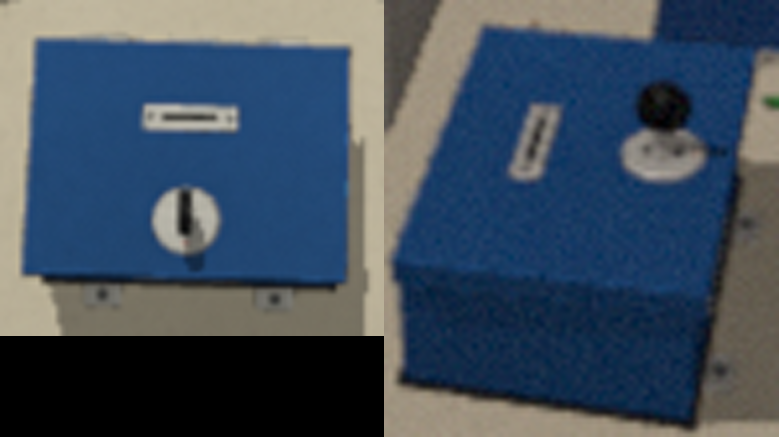

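The zoom shows the plate centre at top (256.5,240) and side (306,222). The bow is edge-on in the top view at about (256.5,238), and in the side view it is a disc at (306,212). I'll triangulate these points.

Run:
```python
from h import *
s,t=load("side",0),load("top",0)
def dark(c,x,y,w,h,th):
    g=c["image"].max(2).astype(float)[y:y+h,x:x+w]; W=np.clip(th-g,0,None)
    yy,xx=np.mgrid[y:y+h,x:x+w]; print("min",g.min(), "n",(W>0).sum()); 
    P=np.c_[xx[W>0],yy[W>0]]; print("box",P.min(0),P.max(0))
    w_=W.sum(); return (xx*W).sum()/w_,(yy*W).sum()/w_
def white(c,x,y,w,h,th):
    g=c["image"].min(2)[y:y+h,x:x+w]; m=(g>th).astype(np.uint8); p=cv2.findNonZero(m); r=cv2.minEnclosingCircle(p); e=cv2.fitEllipse(cv2.convexHull(p)); print(r,e)
    return e[0][0]+x,e[0][1]+y
bt=dark(t,252,230,9,13,75); bs=dark(s,298,206,15,12,75)
pt=white(t,245,229,24,24,110); ps=white(s,294,210,26,22,110)
print(bt,bs,"bow",tri(t,bt,s,bs)); print(pt,ps,"plate",tri(t,pt,s,ps))
for z in(.085,.09,.095):
    q=[plane(t,u,v,z)[:2] for u,v in((219,195),(297.3,196.5),(296.7,255),(215.8,253.2))]
    q=np.array(q); print(z,q.round(4).tolist(), np.linalg.norm(q-np.roll(q,-1,0),axis=1).round(4), "yaws", [np.degrees(np.arctan2(*(d[::-1]))).round(1) for d in (q[0]-q[3],q[1]-q[2],q[0]-q[1],q[3]-q[2])])
print("dish",plane(t,159.3,257.6,.028),tri(t,(159.3,257.6),s,(307.4,319.3)))
# bow direction in top view
g=t["image"].max(2)[228:246,250:264]; print(g)
```

```text
min 12.0 n 30
box [255 233] [257 242]
min 1.0 n 91
box [300 207] [310 217]
((11.0, 10.5), 8.20071029663086) ((10.96983528137207, 10.407673835754395), (15.946516036987305, 16.420856475830078), 80.34654998779297)
((11.0, 11.5), 7.159010887145996) ((10.985302925109863, 11.202518463134766), (10.0032958984375, 14.61337947845459), 89.70574951171875)
(np.float64(255.8295566502463), np.float64(238.2295566502463)) (np.float64(305.30076486553173), np.float64(212.3007648655317)) bow (array([ 0.47356819, -0.1110379 ,  0.12420409]), np.float64(0.00285143393348573))
(255.96983528137207, 239.4076738357544) (304.98530292510986, 221.20251846313477) plate (array([ 0.47369612, -0.11036612,  0.09471479]), np.float64(0.0017270668430687515))
0.085 [[0.5919, -0.0101], [0.5898, -0.2184], [0.4341, -0.2161], [0.4375, -0.007]] [0.2083 0.1557 0.2092 0.1544] yaws [np.float64(-1.2), np.float64(-0.8), np.float64(89.4), np.float64(89.1)]
0.09 [[0.5908, -0.0107], [0.5886, -0.218], [0.4337, -0.2158], [0.4371, -0.0076]] [0.2073 0.155  0.2082 0.1537] yaws [np.float64(-1.2), np.float64(-0.8), np.float64(89.4), np.float6
[... 682 characters left out ...]
8 183 182 119  48  22  64 163 184 179 165 141 121]
 [161 180 181 180 118  50  27  63 159 180 180 178 160 124]
 [177 182 181 179 114  50  33  65 156 179 178 178 175 139]
 [186 185 185 184 113  45  35  74 145 176 180 181 182 161]
 [185 184 186 183 112  39  27  64 145 177 184 184 183 174]
 [183 181 183 180 107  33  19  46 120 151 175 181 182 177]
 [182 181 182 174 101  28  15  39  97 122 166 178 178 175]
 [182 181 183 177 103  28  14  47  89 112 163 179 180 167]
 [182 181 182 179 107  32  12  47  93 110 136 172 180 156]
 [177 179 177 177 135  81  47  66 100 109 116 163 172 136]
 [161 178 177 178 168 153 113  99 107 108 114 162 156 116]
 [137 164 176 179 178 174 132 111 110 111 115 142 120 110]]
```

```bash
cat >> h.py <<'E'
def delta(target,rpy):
    """shift (mm, tool axes) and rotation vector (tool axes) from measured pose to target"""
    from cell import sensors
    from scipy.spatial.transform import Rotation as Ro
    o=sensors.get_obs(); R=Ro.from_euler("xyz",o["tool_rot"],degrees=True)
    print("pos",o["tool_pos"].round(4),"rot",o["tool_rot"].round(2),"F",o["force"].round(2),"T",o["wrist_torque"].round(3),"grip",o["grip_width"].round(4),o["grasp_force"],"t",o["time_s"],"q",o["qpos"].round(1))
    print("shift",(R.inv().apply(np.array(target)-o["tool_pos"])*1000).round(1),"rv",(R.inv()*Ro.from_euler("xyz",rpy,degrees=True)).as_rotvec().round(3))
E
python3 -c "
from h import *
delta([.474,-.111,.2],[180,0,179])
delta([.474,-.111,.2],[180,2.7,179])"
```

```text
Traceback (most recent call last):
  File "h.py", line 20, in delta
    print("pos",o["tool_pos"].round(4),"rot",o["tool_rot"].round(2),"F",o["force"].round(2),"T",o["wrist_torque"].round(3),"grip",o["grip_width"].round(4),o["grasp_force"],"t",o["time_s"],"q",o["qpos"].round(1))
                                                                                                                                  ^^^^^^^^^^^^^^^^^^^^^
AttributeError: 'float' object has no attribute 'round'
```

```bash
sed -i 's/o\["grip_width"\].round(4)/round(o["grip_width"],4)/' h.py
python3 -c "
from h import *
delta([.474,-.111,.2],[180,-2.7,179])"
```

```text
pos [ 0.217  -0.6122  0.2296] rot [-1.799e+02  1.000e-02  1.953e+01] F [-0.83  0.27  0.19] T [0.025 0.015 0.024] grip 0.0872 0.0 t 0.1 q [71.3 18.4 -4.  83.2  1.3 78.5 -3.3]
shift [ 409.7 -386.4   30.2] rv [ 0.065  0.01  -2.783]
```

Emit:
{"api": "drive_tool", "payload": {
  "moves": [
    {"x": 137,"y": -129,"z": 0,"rz": -0.9,"fingers": -1},
    {"x": 137,"y": -129,"z": 0,"rz": -0.9},
    {"x": 137,"y": -129,"z": 0,"rz": -0.9},
    {"x": 137,"y": -129,"z": 0,"rz": -0.9},
    {"x": 137,"y": -129,"z": 0,"rz": -0.9},
    {"x": 273,"y": -258,"z": 0,"rz": -1.8},
    {"x": 273,"y": -258,"z": 0,"rz": -1.8},
    {"x": 273,"y": -258,"z": 0,"rz": -1.8},
    {"x": 273,"y": -258,"z": 0,"rz": -1.8},
    {"x": 273,"y": -258,"z": 0,"rz": -1.8},
    {"x": 410,"y": -386,"z": 10,"rx": 0.065,"ry": 0.01,"rz": -2.783},
    {"x": 410,"y": -386,"z": 10,"rx": 0.065,"ry": 0.01,"rz": -2.783},
    {"x": 410,"y": -386,"z": 10,"rx": 0.065,"ry": 0.01,"rz": -2.783},
    {"x": 410,"y": -386,"z": 10,"rx": 0.065,"ry": 0.01,"rz": -2.783},
    {"x": 410,"y": -386,"z": 10,"rx": 0.065,"ry": 0.01,"rz": -2.783},
    {"x": 410,"y": -386,"z": 10,"rx": 0.065,"ry": 0.01,"rz": -2.783},
    {"x": 410,"y": -386,"z": 10,"rx": 0.065,"ry": 0.01,"rz": -2.783},
    {"x": 410,"y": -386,"z": 10,"rx": 0.065,"ry": 0.01,"rz": -2.783}
  ]
}}

```text
invalid input at $.moves[0]: expected keys x, y, z, rx, ry, rz, fingers
```

Emit:
{"api": "drive_tool", "payload": {
  "moves": [
    {"x": 137,"y": -129,"z": 0,"rx": 0,"ry": 0,"rz": -0.9,"fingers": -1},
    {"x": 137,"y": -129,"z": 0,"rx": 0,"ry": 0,"rz": -0.9,"fingers": -1},
    {"x": 137,"y": -129,"z": 0,"rx": 0,"ry": 0,"rz": -0.9,"fingers": -1},
    {"x": 137,"y": -129,"z": 0,"rx": 0,"ry": 0,"rz": -0.9,"fingers": -1},
    {"x": 137,"y": -129,"z": 0,"rx": 0,"ry": 0,"rz": -0.9,"fingers": -1},
    {"x": 273,"y": -258,"z": 0,"rx": 0,"ry": 0,"rz": -1.8,"fingers": -1},
    {"x": 273,"y": -258,"z": 0,"rx": 0,"ry": 0,"rz": -1.8,"fingers": -1},
    {"x": 273,"y": -258,"z": 0,"rx": 0,"ry": 0,"rz": -1.8,"fingers": -1},
    {"x": 273,"y": -258,"z": 0,"rx": 0,"ry": 0,"rz": -1.8,"fingers": -1},
    {"x": 273,"y": -258,"z": 0,"rx": 0,"ry": 0,"rz": -1.8,"fingers": -1},
    {"x": 410,"y": -386,"z": 10,"rx": 0.065,"ry": 0.01,"rz": -2.783,"fingers": -1},
    {"x": 410,"y": -386,"z": 10,"rx": 0.065,"ry": 0.01,"rz": -2.783,"fingers": -1},
    {"x": 410,"y": -386,"z": 10,"rx": 0.065,"ry": 0.01,"rz": -2.783,"fingers": -1},
    {"x": 410,"y": -386,"z": 10,"rx": 0.065,"ry": 0.01,"rz": -2.783,"fingers": -1},
    {"x": 410,"y": -386,"z": 10,"rx": 0.065,"ry": 0.01,"rz": -2.783,"fingers": -1},
    {"x": 410,"y": -386,"z": 10,"rx": 0.065,"ry": 0.01,"rz": -2.783,"fingers": -1},
    {"x": 410,"y": -386,"z": 10,"rx": 0.065,"ry": 0.01,"rz": -2.783,"fingers": -1},
    {"x": 410,"y": -386,"z": 10,"rx": 0.065,"ry": 0.01,"rz": -2.783,"fingers": -1}
  ]
}}

```text
time_s: 2.35
tool_pos: [0.4745, -0.1118, 0.2204]
tool_rot: [-179.9, -2.7, 179.0]
force: [-0.1, -0.9, -0.7]
grip_width: 0.087
grasp_force: 0.0
```

```bash
python3 -c "
from h import *
delta([.4735,-.1107,.135],[180,-2.7,179])"
```

```text
pos [ 0.4745 -0.1118  0.2204] rot [-179.93   -2.68  178.96] F [-0.12 -0.9  -0.71] T [ 0.124 -0.215 -0.025] grip 0.087 0.0 t 2.35 q [ 45.2   2.6 -36.1 103.2   2.   77.3  97.5]
shift [-3.   1.2 85.3] rv [-0.001  0.    -0.001]
```

Emit:
{"api": "drive_tool", "payload": {
  "moves": [
    {"x": -3,"y": 1,"z": 60,"rx": 0,"ry": 0,"rz": 0,"fingers": -1},
    {"x": -3,"y": 1,"z": 80,"rx": 0,"ry": 0,"rz": 0,"fingers": -0.3},
    {"x": -3,"y": 1,"z": 95,"rx": 0,"ry": 0,"rz": 0,"fingers": 0.2},
    {"x": -3,"y": 1,"z": 105,"rx": 0,"ry": 0,"rz": 0,"fingers": 0.2},
    {"x": -3,"y": 1,"z": 105,"rx": 0,"ry": 0,"rz": 0,"fingers": 0.2}
  ]
}}

```text
time_s: 2.98
tool_pos: [0.4727, -0.111, 0.1154]
tool_rot: [-179.9, -2.7, 179.0]
force: [0.7, 0.3, -0.2]
grip_width: 0.0546
grasp_force: 0.0
```

Run:
```python
from h import *
s=snap("side",1);t=snap("top",1)
delta([.4735,-.1107,.115],[180,-2.7,179])
def crop(c,x,y,w,h,k): return cv2.resize(c["image"][y:y+h,x:x+w,::-1],None,fx=k,fy=k,interpolation=cv2.INTER_CUBIC)
cv2.imwrite("pics/z1.png",np.hstack([crop(t,215,200,80,80,5),crop(s,265,170,80,80,5)]))
```

```text
pos [ 0.4734 -0.1111  0.1163] rot [-179.9    -2.59  179.01] F [ 0.2  -0.42 -0.32] T [ 0.115 -0.218 -0.045] grip 0.0473 0.0 t 3.075 q [ 43.9   8.2 -36.4 110.8   5.8  65.3  94.2]
shift [-0.1  0.4  1.3] rv [-0.002  0.002  0.   ]
```

View pics/z1.png

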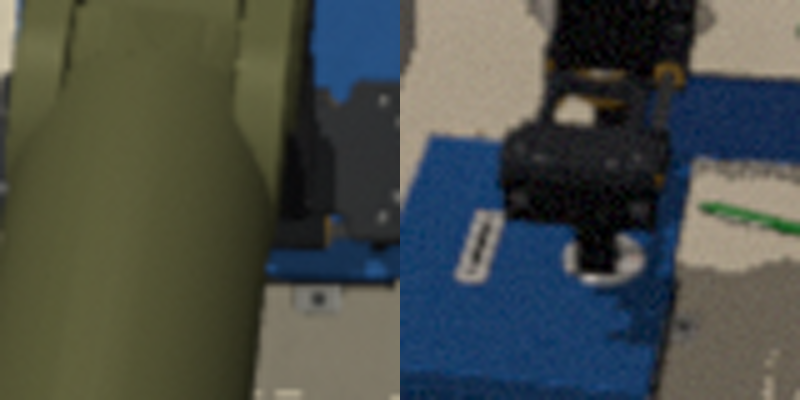

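The side view shows the fingers straddling the key above the plate, with the stem at about (385,222) under the finger. The top view is hidden by the arm. I'll close gently.

Emit:
{"api": "drive_tool", "payload": {
  "moves": [
    {"x": 0,"y": 0,"z": 0,"rx": 0,"ry": 0,"rz": 0,"fingers": 1},
    {"x": 0,"y": 0,"z": 0,"rx": 0,"ry": 0,"rz": 0,"fingers": 1},
    {"x": 0,"y": 0,"z": 0,"rx": 0,"ry": 0,"rz": 0,"fingers": 1},
    {"x": 0,"y": 0,"z": 0,"rx": 0,"ry": 0,"rz": 0,"fingers": 1},
    {"x": 0,"y": 0,"z": 0,"rx": 0,"ry": 0,"rz": 0,"fingers": 1},
    {"x": 0,"y": 0,"z": 0,"rx": 0,"ry": 0,"rz": 0,"fingers": 1}
  ],
  "force": 10
}}

```text
time_s: 3.82
tool_pos: [0.4728, -0.1101, 0.1154]
tool_rot: [-180.0, -2.7, 179.1]
force: [0.8, 3.8, -0.1]
grip_width: 0.008
grasp_force: 10.0
```

```bash
python3 -c "
from h import *
delta([.4735,-.1107,.115],[180,-2.7,179])"
```

```text
pos [ 0.4728 -0.1101  0.1154] rot [-179.99   -2.67  179.05] F [ 0.79  3.81 -0.13] T [ 0.83  -0.217 -0.039] grip 0.008 9.999866494908929 t 3.825 q [ 43.9   8.2 -36.4 110.8   5.7  65.3  94.2]
shift [-0.7 -0.6  0.4] rv [-0.     0.001  0.001]
```

Emit:
{"api": "drive_tool", "payload": {
  "moves": [
    {"x": 0,"y": 1,"z": 0,"rx": 0,"ry": 0,"rz": 0,"fingers": 1},
    {"x": 0,"y": 1,"z": 0,"rx": 0,"ry": 0,"rz": 0,"fingers": 1},
    {"x": 0,"y": 1,"z": 0,"rx": 0,"ry": 0,"rz": 0,"fingers": 1}
  ],
  "force": 30
}}

```text
time_s: 4.2
tool_pos: [0.4728, -0.1099, 0.1155]
tool_rot: [-179.9, -2.7, 179.0]
force: [-0.3, 1.2, -0.2]
grip_width: 0.0076
grasp_force: 30.0
```

Emit:
{"api": "drive_tool", "payload": {
  "moves": [
    {"x": 0,"y": 0,"z": 2,"rx": 0,"ry": -0.017,"rz": 0,"fingers": 1},
    {"x": 0,"y": 0,"z": 2,"rx": 0,"ry": -0.017,"rz": 0,"fingers": 1},
    {"x": 0,"y": 0,"z": 2,"rx": 0,"ry": -0.017,"rz": 0,"fingers": 1}
  ]
}}

```text
time_s: 4.58
tool_pos: [0.4729, -0.1099, 0.1138]
tool_rot: [-179.9, -1.7, 179.0]
force: [0.0, 3.1, 2.5]
grip_width: 0.0074
grasp_force: 30.0
```

Emit:
{"api": "drive_tool", "payload": {
  "moves": [
    {"x": 0,"y": 0.4,"z": 2,"rx": 0,"ry": -0.017,"rz": 0,"fingers": 1},
    {"x": 0,"y": 0.4,"z": 2,"rx": 0,"ry": -0.017,"rz": 0,"fingers": 1},
    {"x": 0,"y": 0.4,"z": 2,"rx": 0,"ry": -0.017,"rz": 0,"fingers": 1}
  ]
}}

```text
time_s: 4.95
tool_pos: [0.4726, -0.1098, 0.1119]
tool_rot: [-179.9, -0.7, 179.0]
force: [-1.1, 2.4, 5.5]
grip_width: 0.0077
grasp_force: 30.0
```

Emit:
{"api": "drive_tool", "payload": {
  "moves": [
    {"x": 0,"y": 0.4,"z": 1.5,"rx": 0,"ry": -0.012,"rz": 0,"fingers": 1},
    {"x": 0,"y": 0.4,"z": 1.5,"rx": 0,"ry": -0.012,"rz": 0,"fingers": 1},
    {"x": 0,"y": 0.4,"z": 1.5,"rx": 0,"ry": -0.012,"rz": 0,"fingers": 1}
  ]
}}

```text
time_s: 5.32
tool_pos: [0.4723, -0.1098, 0.1106]
tool_rot: [-179.9, -0.0, 179.0]
force: [-1.6, 1.9, 7.2]
grip_width: 0.0078
grasp_force: 30.0
```

Emit:
{"api": "drive_tool", "payload": {
  "moves": [
    {"x": 0.4,"y": 0.4,"z": 1.2,"rx": 0,"ry": -0.01,"rz": 0,"fingers": 1},
    {"x": 0.4,"y": 0.4,"z": 1.2,"rx": 0,"ry": -0.01,"rz": 0,"fingers": 1},
    {"x": 0.4,"y": 0.4,"z": 1.2,"rx": 0,"ry": -0.01,"rz": 0,"fingers": 1}
  ]
}}

```text
time_s: 5.7
tool_pos: [0.4722, -0.1097, 0.1102]
tool_rot: [-179.8, 0.6, 179.0]
force: [-4.5, 1.5, 13.1]
grip_width: 0.0076
grasp_force: 30.0
```

Emit:
{"api": "drive_tool", "payload": {
  "moves": [
    {"x": 0.2,"y": 0.4,"z": 1.2,"rx": 0,"ry": -0.01,"rz": 0,"fingers": 1},
    {"x": 0.2,"y": 0.4,"z": 1.2,"rx": 0,"ry": -0.01,"rz": 0,"fingers": 1},
    {"x": 0.2,"y": 0.4,"z": 1.2,"rx": 0,"ry": -0.01,"rz": 0,"fingers": 1}
  ]
}}

```text
time_s: 6.08
tool_pos: [0.4721, -0.1097, 0.11]
tool_rot: [-179.8, 1.1, 179.0]
force: [-6.7, 2.0, 19.0]
grip_width: 0.0078
grasp_force: 30.0
```

Stiff stop found after about 5 mm of travel, at around 8 N. I'll back off to about 13 N and undo the extra tilt.

Emit:
{"api": "drive_tool", "payload": {
  "moves": [
    {"x": 0.3,"y": 0.3,"z": -1.2,"rx": 0,"ry": 0.018,"rz": 0,"fingers": 1},
    {"x": 0.3,"y": 0.3,"z": -1.2,"rx": 0,"ry": 0.018,"rz": 0,"fingers": 1},
    {"x": 0.3,"y": 0.3,"z": -1.2,"rx": 0,"ry": 0.018,"rz": 0,"fingers": 1}
  ]
}}

```text
time_s: 6.45
tool_pos: [0.4723, -0.1096, 0.1102]
tool_rot: [-179.8, 0.2, 179.0]
force: [-2.5, 0.3, 10.2]
grip_width: 0.0076
grasp_force: 30.0
```

```bash
python3 -c "
from h import *
delta([.4735,-.1107,.115],[180,0,179])"
```

```text
pos [ 0.4723 -0.1096  0.1102] rot [-179.77    0.19  178.98] F [-2.55  0.29 10.15] T [0.095 0.413 0.021] grip 0.0076 30.001602731645107 t 6.45 q [ 44.8   6.  -36.5 113.5   4.3  61.5  95.4]
shift [-1.2 -1.1 -4.8] rv [-0.004  0.003 -0.   ]
```

Emit:
{"api": "drive_tool", "payload": {
  "moves": [
    {"x": 0.2,"y": 0,"z": 0.6,"rx": 0,"ry": 0,"rz": 0.08,"fingers": 1},
    {"x": 0.2,"y": 0,"z": 0.6,"rx": 0,"ry": 0,"rz": 0.15,"fingers": 1},
    {"x": 0.2,"y": 0,"z": 0.6,"rx": 0,"ry": 0,"rz": 0.2,"fingers": 1},
    {"x": 0.2,"y": 0,"z": 0.6,"rx": 0,"ry": 0,"rz": 0.2,"fingers": 1}
  ]
}}

```text
time_s: 6.95
tool_pos: [0.4726, -0.109, 0.1101]
tool_rot: [-179.8, 0.3, 167.5]
force: [-2.8, 2.2, 14.2]
grip_width: 0.0081
grasp_force: 30.0
```

```bash
python3 -c "
from h import *
delta([.4723,-.1096,.110],[180,0,179])"
```

```text
pos [ 0.4726 -0.109   0.1101] rot [-179.84    0.27  167.53] F [-2.79  2.22 14.17] T [0.441 0.509 0.062] grip 0.0081 30.002209832891822 t 6.95 q [ 44.1   5.9 -35.7 113.5   4.2  61.4  84. ]
shift [ 0.2 -0.7  0.1] rv [-0.003  0.004 -0.2  ]
```

Emit:
{"api": "drive_tool", "payload": {
  "moves": [
    {"x": 0.3,"y": 0.4,"z": 0,"rx": 0,"ry": 0,"rz": 0.1,"fingers": 1},
    {"x": 0.3,"y": 0.4,"z": 0,"rx": 0,"ry": 0,"rz": 0.2,"fingers": 1},
    {"x": 0.3,"y": 0.4,"z": 0,"rx": 0,"ry": 0,"rz": 0.3,"fingers": 1},
    {"x": 0.3,"y": 0.4,"z": 0,"rx": 0,"ry": 0,"rz": 0.3,"fingers": 1}
  ]
}}

```text
time_s: 7.45
tool_pos: [0.4726, -0.1089, 0.1101]
tool_rot: [-179.9, 0.3, 150.3]
force: [-2.8, 0.5, 12.0]
grip_width: 0.0079
grasp_force: 30.0
```

```bash
python3 -c "
from h import *
delta([.4723,-.1096,.110],[180,0,179])"
```

```text
pos [ 0.4726 -0.1089  0.1101] rot [-179.92    0.35  150.31] F [-2.79  0.46 12.03] T [0.203 0.332 0.047] grip 0.0079 30.002377750352025 t 7.45 q [ 43.    5.8 -34.7 113.6   4.   61.4  66.9]
shift [-0.1 -0.7  0.1] rv [-0.003  0.006 -0.501]
```

Emit:
{"api": "drive_tool", "payload": {
  "moves": [
    {"x": 0.3,"y": -0.2,"z": 0.2,"rx": 0,"ry": 0,"rz": 0.1,"fingers": 1},
    {"x": 0.3,"y": -0.2,"z": 0.2,"rx": 0,"ry": 0,"rz": 0.2,"fingers": 1},
    {"x": 0.3,"y": -0.2,"z": 0.2,"rx": 0,"ry": 0,"rz": 0.3,"fingers": 1},
    {"x": 0.3,"y": -0.2,"z": 0.2,"rx": 0,"ry": 0,"rz": 0.3,"fingers": 1}
  ]
}}

```text
time_s: 7.95
tool_pos: [0.4725, -0.109, 0.1101]
tool_rot: [179.9, 0.4, 133.1]
force: [-0.9, -0.5, 12.1]
grip_width: 0.0079
grasp_force: 30.0
```

```bash
python3 -c "
from h import *
delta([.4723,-.1096,.110],[180,0,179])"
```

```text
pos [ 0.4725 -0.109   0.1101] rot [179.95   0.39 133.13] F [-0.89 -0.45 12.06] T [0.156 0.279 0.06 ] grip 0.0079 30.002509905025363 t 7.95 q [ 42.1   5.7 -33.6 113.7   3.8  61.3  49.9]
shift [-0.3 -0.6  0.1] rv [-0.002  0.007 -0.801]
```

Torque is fine. Another 0.3, then small steps to the end stop.

Emit:
{"api": "drive_tool", "payload": {
  "moves": [
    {"x": 0,"y": 0,"z": 0.1,"rx": 0,"ry": 0,"rz": 0.1,"fingers": 1},
    {"x": 0,"y": 0,"z": 0.1,"rx": 0,"ry": 0,"rz": 0.2,"fingers": 1},
    {"x": 0,"y": 0,"z": 0.1,"rx": 0,"ry": 0,"rz": 0.3,"fingers": 1},
    {"x": 0,"y": 0,"z": 0.1,"rx": 0,"ry": 0,"rz": 0.37,"fingers": 1},
    {"x": 0,"y": 0,"z": 0.1,"rx": 0,"ry": 0,"rz": 0.37,"fingers": 1}
  ]
}}

```text
time_s: 8.57
tool_pos: [0.4725, -0.109, 0.1101]
tool_rot: [179.8, 0.3, 111.9]
force: [-2.1, 1.3, 13.7]
grip_width: 0.0078
grasp_force: 30.0
```

```bash
python3 -c "
from h import *
delta([.4723,-.1096,.110],[180,0,179])"
```

```text
pos [ 0.4725 -0.109   0.1101] rot [179.81   0.34 111.94] F [-2.06  1.27 13.74] T [0.172 0.381 0.019] grip 0.0078 30.002545947209 t 8.575 q [ 40.9   5.6 -32.4 113.7   3.6  61.3  28.8]
shift [-0.5 -0.4  0.1] rv [-1.00e-03  7.00e-03 -1.17e+00]
```

Emit:
{"api": "drive_tool", "payload": {
  "moves": [
    {"x": 0,"y": 0,"z": 0,"rx": 0,"ry": 0,"rz": 0.05,"fingers": 1},
    {"x": 0,"y": 0,"z": 0,"rx": 0,"ry": 0,"rz": 0.09,"fingers": 1},
    {"x": 0,"y": 0,"z": 0,"rx": 0,"ry": 0,"rz": 0.09,"fingers": 1}
  ]
}}

```text
time_s: 8.95
tool_pos: [0.4725, -0.109, 0.1101]
tool_rot: [179.8, 0.3, 106.8]
force: [-1.5, 1.0, 12.8]
grip_width: 0.0077
grasp_force: 30.0
```

```bash
python3 -c "
from h import *
delta([.4723,-.1096,.110],[180,0,179])"
```

```text
pos [ 0.4725 -0.109   0.1101] rot [179.78   0.33 106.8 ] F [-1.5   0.99 12.81] T [0.221 0.35  0.102] grip 0.0077 30.002411669120193 t 8.95 q [ 40.6   5.5 -32.1 113.7   3.6  61.3  23.7]
shift [-0.5 -0.4  0.1] rv [-0.     0.007 -1.26 ]
```

Emit:
{"api": "drive_tool", "payload": {
  "moves": [
    {"x": 0,"y": 0,"z": 0,"rx": 0,"ry": 0,"rz": 0.04,"fingers": 1},
    {"x": 0,"y": 0,"z": 0,"rx": 0,"ry": 0,"rz": 0.04,"fingers": 1}
  ]
}}

```text
time_s: 9.2
tool_pos: [0.4725, -0.109, 0.1101]
tool_rot: [179.8, 0.3, 104.5]
force: [-1.9, 0.8, 12.8]
grip_width: 0.0079
grasp_force: 30.0
```

```bash
python3 -c "
from h import *
delta([.4723,-.1096,.110],[180,0,179])"
```

```text
pos [ 0.4725 -0.109   0.1101] rot [179.76   0.32 104.5 ] F [-1.87  0.78 12.8 ] T [0.2   0.343 0.086] grip 0.0079 30.002439538948238 t 9.2 q [ 40.5   5.5 -31.9 113.7   3.6  61.3  21.5]
shift [-0.5 -0.4  0.2] rv [-0.     0.007 -1.3  ]
```

Not at the stop yet, as torque is steady at about the bolt's drag.

Emit:
{"api": "drive_tool", "payload": {
  "moves": [
    {"x": 0,"y": 0,"z": 0,"rx": 0,"ry": 0,"rz": 0.04,"fingers": 1},
    {"x": 0,"y": 0,"z": 0,"rx": 0,"ry": 0,"rz": 0.04,"fingers": 1}
  ]
}}

```text
time_s: 9.45
tool_pos: [0.4725, -0.109, 0.1101]
tool_rot: [179.8, 0.3, 102.2]
force: [-1.8, 0.4, 13.5]
grip_width: 0.0077
grasp_force: 30.0
```

```bash
python3 -c "
from h import *
delta([.4723,-.1096,.110],[180,0,179])"
```

```text
pos [ 0.4725 -0.109   0.1101] rot [179.76   0.31 102.22] F [-1.84  0.4  13.51] T [0.198 0.337 0.077] grip 0.0077 30.00243770889938 t 9.45 q [ 40.3   5.5 -31.8 113.7   3.5  61.3  19.2]
shift [-0.6 -0.3  0.1] rv [ 0.     0.007 -1.34 ]
```

Emit:
{"api": "drive_tool", "payload": {
  "moves": [
    {"x": 0,"y": 0,"z": 0,"rx": 0,"ry": 0,"rz": 0.04,"fingers": 1},
    {"x": 0,"y": 0,"z": 0,"rx": 0,"ry": 0,"rz": 0.04,"fingers": 1}
  ]
}}

```text
time_s: 9.7
tool_pos: [0.4725, -0.109, 0.1101]
tool_rot: [179.7, 0.3, 99.9]
force: [-1.7, 0.8, 13.0]
grip_width: 0.008
grasp_force: 30.0
```

```bash
python3 -c "
from h import *
delta([.4723,-.1096,.110],[180,0,179])"
```

```text
pos [ 0.4725 -0.109   0.1101] rot [179.74   0.3   99.92] F [-1.68  0.83 13.03] T [0.161 0.393 0.058] grip 0.008 30.002476922236383 t 9.7 q [ 40.2   5.5 -31.7 113.7   3.5  61.3  16.9]
shift [-0.6 -0.3  0.1] rv [ 0.     0.007 -1.38 ]
```

Emit:
{"api": "drive_tool", "payload": {
  "moves": [
    {"x": 0,"y": 0,"z": 0,"rx": 0,"ry": 0,"rz": 0.03,"fingers": 1},
    {"x": 0,"y": 0,"z": 0,"rx": 0,"ry": 0,"rz": 0.03,"fingers": 1}
  ]
}}

```text
time_s: 9.95
tool_pos: [0.4725, -0.109, 0.1101]
tool_rot: [179.7, 0.3, 98.2]
force: [-1.9, 1.1, 13.5]
grip_width: 0.0077
grasp_force: 30.0
```

```bash
python3 -c "
from h import *
delta([.4723,-.1096,.110],[180,0,179])"
```

```text
pos [ 0.4725 -0.109   0.1101] rot [179.74   0.29  98.22] F [-1.92  1.07 13.52] T [0.208 0.345 0.07 ] grip 0.0077 30.00241464469582 t 9.95 q [ 40.1   5.5 -31.6 113.7   3.5  61.3  15.2]
shift [-0.6 -0.3  0.1] rv [ 0.     0.007 -1.41 ]
```

Emit:
{"api": "drive_tool", "payload": {
  "moves": [
    {"x": 0,"y": 0,"z": 0,"rx": 0,"ry": 0,"rz": 0.03,"fingers": 1},
    {"x": 0,"y": 0,"z": 0,"rx": 0,"ry": 0,"rz": 0.03,"fingers": 1}
  ]
}}

```text
time_s: 10.2
tool_pos: [0.4725, -0.109, 0.1101]
tool_rot: [179.7, 0.3, 96.5]
force: [-1.4, 0.1, 13.8]
grip_width: 0.0074
grasp_force: 30.0
```

```bash
python3 -c "
from h import *
s=snap('side',2)
cv2.imwrite('pics/z2.png',cv2.resize(s['image'][185:255,255:345,::-1],None,fx=7,fy=7,interpolation=cv2.INTER_CUBIC))
delta([.4723,-.1096,.110],[180,0,179])"
```

```text
pos [ 0.4725 -0.109   0.1101] rot [179.73   0.28  96.51] F [-1.62  1.44 14.17] T [0.14  0.316 0.133] grip 0.0077 30.002481155097485 t 10.25 q [ 40.    5.5 -31.5 113.7   3.5  61.3  13.5]
shift [-0.6 -0.3  0.1] rv [ 0.     0.007 -1.44 ]
```

View pics/z2.png

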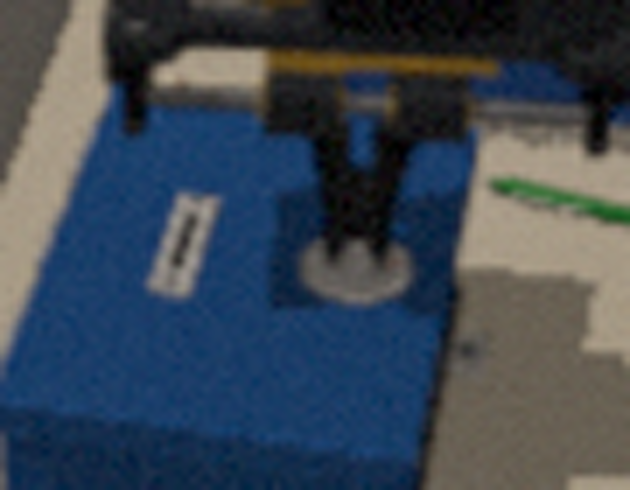

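The view shows the fingers turned about 80°, closed on the bow at around (360,200) above the plate, with the key seated. One more small step to confirm the stop.

Emit:
{"api": "drive_tool", "payload": {
  "moves": [
    {"x": 0,"y": 0,"z": 0,"rx": 0,"ry": 0,"rz": 0.025,"fingers": 1},
    {"x": 0,"y": 0,"z": 0,"rx": 0,"ry": 0,"rz": 0.025,"fingers": 1},
    {"x": 0,"y": 0,"z": 0,"rx": 0,"ry": 0,"rz": 0.025,"fingers": 1}
  ]
}}

```text
time_s: 10.62
tool_pos: [0.4725, -0.109, 0.1101]
tool_rot: [179.7, 0.3, 95.1]
force: [-1.8, 0.4, 13.4]
grip_width: 0.0079
grasp_force: 30.0
```

```bash
python3 -c "
from h import *
delta([.4723,-.1096,.110],[180,0,179])"
```

```text
pos [ 0.4725 -0.109   0.1101] rot [179.72   0.28  95.1 ] F [-1.82  0.42 13.43] T [0.173 0.341 0.212] grip 0.0079 30.002335491590202 t 10.625 q [ 39.9   5.5 -31.4 113.7   3.5  61.3  12.1]
shift [-0.6 -0.3  0.1] rv [ 0.     0.008 -1.464]
```

Torque is up to 0.21, so this is the end stop. I'll turn back 0.1 and ease the press.

Emit:
{"api": "drive_tool", "payload": {
  "moves": [
    {"x": 0,"y": 0,"z": 0,"rx": 0,"ry": 0,"rz": -0.1,"fingers": 1},
    {"x": 0,"y": 0,"z": -1,"rx": 0,"ry": 0,"rz": -0.1,"fingers": 1},
    {"x": 0,"y": 0,"z": -1.5,"rx": 0,"ry": 0,"rz": -0.1,"fingers": 1},
    {"x": 0,"y": 0,"z": -1.5,"rx": 0,"ry": 0,"rz": -0.1,"fingers": 1}
  ]
}}

```text
time_s: 11.12
tool_pos: [0.4724, -0.1089, 0.1108]
tool_rot: [179.7, 0.3, 100.8]
force: [0.7, 0.5, 7.9]
grip_width: 0.0081
grasp_force: 30.0
```

```bash
python3 -c "
from h import *
delta([.4723,-.1096,.110],[180,0,179])"
```

```text
pos [ 0.4724 -0.1089  0.1108] rot [179.73   0.27 100.78] F [0.71 0.55 7.91] T [ 0.076 -0.226  0.082] grip 0.0081 30.00089184846729 t 11.125 q [ 40.3   5.4 -31.7 113.7   3.4  61.4  17.8]
shift [-0.7 -0.3  0.8] rv [ 1.000e-03  7.000e-03 -1.365e+00]
```

Emit:
{"api": "drive_tool", "payload": {
  "moves": [
    {"x": 0,"y": 0,"z": -0.8,"rx": 0,"ry": 0,"rz": -0.1,"fingers": 1},
    {"x": 0,"y": 0,"z": -0.8,"rx": 0,"ry": 0,"rz": -0.2,"fingers": 1},
    {"x": 0,"y": 0,"z": -0.8,"rx": 0,"ry": 0,"rz": -0.3,"fingers": 1},
    {"x": 0,"y": 0,"z": -0.8,"rx": 0,"ry": 0,"rz": -0.3,"fingers": 1}
  ]
}}

```text
time_s: 11.62
tool_pos: [0.472, -0.1089, 0.1112]
tool_rot: [179.9, 0.3, 118.0]
force: [0.2, 0.9, 6.7]
grip_width: 0.0079
grasp_force: 30.0
```

```bash
python3 -c "
from h import *
delta([.4723,-.1096,.110],[180,0,179])"
```

```text
pos [ 0.472  -0.1089  0.1112] rot [179.87   0.3  118.01] F [0.21 0.94 6.69] T [ 0.09  -0.171  0.005] grip 0.0079 30.00041409395635 t 11.625 q [ 41.2   5.5 -32.7 113.6   3.6  61.5  35. ]
shift [-0.8 -0.1  1.2] rv [-1.000e-03  6.000e-03 -1.064e+00]
```

Continuing to turn back, with Tz now near zero.

Emit:
{"api": "drive_tool", "payload": {
  "moves": [
    {"x": 0,"y": 0,"z": -0.8,"rx": 0,"ry": 0,"rz": -0.1,"fingers": 1},
    {"x": 0,"y": 0,"z": -0.8,"rx": 0,"ry": 0,"rz": -0.25,"fingers": 1},
    {"x": 0,"y": 0,"z": -0.8,"rx": 0,"ry": 0,"rz": -0.4,"fingers": 1},
    {"x": 0,"y": 0,"z": -0.8,"rx": 0,"ry": 0,"rz": -0.5,"fingers": 1},
    {"x": 0,"y": 0,"z": -0.8,"rx": 0,"ry": 0,"rz": -0.5,"fingers": 1}
  ]
}}

```text
time_s: 12.25
tool_pos: [0.4719, -0.1089, 0.1116]
tool_rot: [-180.0, 0.3, 146.5]
force: [1.7, -1.5, 3.3]
grip_width: 0.0074
grasp_force: 30.0
```

```bash
python3 -c "
from h import *
delta([.4723,-.1096,.110],[180,0,179])"
```

```text
pos [ 0.4719 -0.1089  0.1116] rot [-179.98    0.31  146.55] F [ 1.72 -1.48  3.28] T [-0.131 -0.642 -0.007] grip 0.0074 29.9997887481004 t 12.25 q [ 42.8   5.6 -34.3 113.6   3.8  61.6  63.4]
shift [-0.7 -0.4  1.6] rv [-0.002  0.005 -0.566]
```

Emit:
{"api": "drive_tool", "payload": {
  "moves": [
    {"x": -0.4,"y": 0,"z": -0.2,"rx": 0,"ry": 0,"rz": -0.15,"fingers": 1},
    {"x": -0.4,"y": 0,"z": -0.2,"rx": 0,"ry": 0,"rz": -0.3,"fingers": 1},
    {"x": -0.4,"y": 0,"z": -0.2,"rx": 0,"ry": 0,"rz": -0.42,"fingers": 1},
    {"x": -0.4,"y": 0,"z": -0.2,"rx": 0,"ry": 0,"rz": -0.47,"fingers": 1},
    {"x": -0.4,"y": 0,"z": -0.2,"rx": 0,"ry": 0,"rz": -0.47,"fingers": 1}
  ]
}}

```text
time_s: 12.88
tool_pos: [0.4719, -0.109, 0.1116]
tool_rot: [-179.9, 0.2, 173.4]
force: [1.7, -2.8, 3.1]
grip_width: 0.0075
grasp_force: 30.0
```

```bash
python3 -c "
from h import *
delta([.4723,-.1096,.110],[180,0,179])"
```

```text
pos [ 0.4719 -0.109   0.1116] rot [-179.85    0.21  173.42] F [ 1.68 -2.79  3.14] T [-0.358 -0.671  0.034] grip 0.0075 30.0001064222306 t 12.875 q [ 44.3   5.8 -35.9 113.5   4.   61.6  90. ]
shift [-0.5 -0.6  1.6] rv [-0.003  0.004 -0.097]
```

Emit:
{"api": "drive_tool", "payload": {
  "moves": [
    {"x": -0.4,"y": -0.6,"z": -0.3,"rx": 0,"ry": 0.012,"rz": -0.06,"fingers": 1},
    {"x": -0.4,"y": -0.6,"z": -0.3,"rx": 0,"ry": 0.012,"rz": -0.06,"fingers": 1},
    {"x": -0.4,"y": -0.6,"z": -0.3,"rx": 0,"ry": 0.012,"rz": -0.06,"fingers": 1}
  ]
}}

```text
time_s: 13.25
tool_pos: [0.4719, -0.1089, 0.1116]
tool_rot: [-179.9, -0.5, 176.9]
force: [2.3, -2.6, 2.4]
grip_width: 0.0077
grasp_force: 30.0
```

Emit:
{"api": "drive_tool", "payload": {
  "moves": [
    {"x": 0,"y": 0,"z": -1,"rx": 0,"ry": 0,"rz": 0,"fingers": 1},
    {"x": 0,"y": 0,"z": -2,"rx": 0,"ry": 0,"rz": 0,"fingers": 1},
    {"x": 0,"y": 0,"z": -2,"rx": 0,"ry": 0,"rz": 0,"fingers": 1}
  ]
}}

```text
time_s: 13.62
tool_pos: [0.4708, -0.1086, 0.1129]
tool_rot: [-179.9, -0.7, 177.0]
force: [1.7, -2.0, -3.4]
grip_width: 0.0081
grasp_force: 30.0
```

```bash
python3 -c "
from h import *
delta([.4723,-.1096,.110],[180,0,179])"
```

```text
pos [ 0.4708 -0.1086  0.1129] rot [-179.94   -0.69  176.99] F [ 1.67 -2.02 -3.4 ] T [-0.538 -0.514 -0.045] grip 0.0081 29.999329866841435 t 13.625 q [ 44.3   6.4 -36.1 112.8   4.3  62.8  93.3]
shift [-1.6 -0.9  2.8] rv [-0.001 -0.012 -0.035]
```

Emit:
{"api": "drive_tool", "payload": {
  "moves": [
    {"x": -1.0,"y": -0.5,"z": 0,"rx": 0,"ry": 0,"rz": -0.03,"fingers": 1},
    {"x": -1.0,"y": -0.5,"z": 0,"rx": 0,"ry": 0,"rz": -0.03,"fingers": 1},
    {"x": -1.0,"y": -0.5,"z": 0,"rx": 0,"ry": 0,"rz": -0.03,"fingers": 1}
  ]
}}

```text
time_s: 14.0
tool_pos: [0.4717, -0.1089, 0.1131]
tool_rot: [-180.0, -0.7, 178.7]
force: [-2.0, -2.0, -1.8]
grip_width: 0.0079
grasp_force: 30.0
```

```bash
python3 -c "
from h import *
delta([.4723,-.1096,.110],[180,0,179])"
```

```text
pos [ 0.4717 -0.1089  0.1131] rot [-179.98   -0.72  178.73] F [-1.96 -1.98 -1.8 ] T [-0.344  0.41  -0.017] grip 0.0079 29.99975827988237 t 14.0 q [ 44.4   6.5 -36.2 112.7   4.4  62.9  95. ]
shift [-0.7 -0.7  3.1] rv [-0.    -0.013 -0.005]
```

Emit:
{"api": "drive_tool", "payload": {
  "moves": [
    {"x": 0.4,"y": -0.5,"z": -1,"rx": 0,"ry": 0,"rz": 0,"fingers": 1},
    {"x": 0.4,"y": -0.5,"z": -2,"rx": 0,"ry": 0,"rz": 0,"fingers": 1},
    {"x": 0.4,"y": -0.5,"z": -2,"rx": 0,"ry": 0,"rz": 0,"fingers": 1}
  ]
}}

```text
time_s: 14.38
tool_pos: [0.4728, -0.1091, 0.1159]
tool_rot: [-180.0, -0.5, 178.8]
force: [0.0, -0.9, -0.4]
grip_width: 0.0077
grasp_force: 30.0
```

```bash
python3 -c "
from h import *
delta([.4723,-.1096,.110],[180,0,179])"
```

```text
pos [ 0.4728 -0.1091  0.1159] rot [-179.98   -0.53  178.75] F [ 0.   -0.87 -0.38] T [ 0.02  -0.016 -0.076] grip 0.0077 29.99987273477018 t 14.375 q [ 44.5   6.3 -36.2 112.5   4.3  63.   95.2]
shift [ 0.4 -0.5  5.9] rv [-0.    -0.009 -0.004]
```

Risen 4.3 mm above its seat with almost no force, so the bit is passing the slot. Drawing it out.

Emit:
{"api": "drive_tool", "payload": {
  "moves": [
    {"x": 0,"y": -0.2,"z": -2,"rx": 0,"ry": 0,"rz": 0,"fingers": 1},
    {"x": 0,"y": -0.2,"z": -4,"rx": 0,"ry": 0,"rz": 0,"fingers": 1},
    {"x": 0,"y": -0.2,"z": -6,"rx": 0,"ry": 0,"rz": 0,"fingers": 1},
    {"x": 0,"y": -0.2,"z": -6,"rx": 0,"ry": 0,"rz": 0,"fingers": 1}
  ]
}}

```text
time_s: 14.88
tool_pos: [0.4726, -0.1097, 0.1218]
tool_rot: [-180.0, -0.6, 178.7]
force: [0.0, -0.5, -0.2]
grip_width: 0.0072
grasp_force: 30.0
```

Emit:
{"api": "drive_tool", "payload": {
  "moves": [
    {"x": 0,"y": 0,"z": -3,"rx": 0,"ry": 0,"rz": 0,"fingers": 1},
    {"x": 0,"y": 0,"z": -8,"rx": 0,"ry": 0,"rz": 0,"fingers": 1},
    {"x": 0,"y": 0,"z": -15,"rx": 0,"ry": 0,"rz": 0,"fingers": 1},
    {"x": 0,"y": 0,"z": -30,"rx": 0,"ry": 0,"rz": 0,"fingers": 1},
    {"x": 0,"y": 0,"z": -50,"rx": 0,"ry": 0,"rz": 0,"fingers": 1},
    {"x": 0,"y": 0,"z": -50,"rx": 0,"ry": 0,"rz": 0,"fingers": 1}
  ]
}}

```text
time_s: 15.62
tool_pos: [0.4743, -0.11, 0.1737]
tool_rot: [-179.9, -0.4, 178.7]
force: [1.0, -1.1, -1.0]
grip_width: 0.0079
grasp_force: 30.0
```

```bash
python3 -c "
from h import *
s=snap('side',3)
cv2.imwrite('pics/z3.png',cv2.resize(s['image'][150:280,230:350,::-1],None,fx=4.5,fy=4.5,interpolation=cv2.INTER_CUBIC))
delta([.430,.153,.18],[180,0,179])"
```

```text
pos [ 0.4735 -0.1098  0.1725] rot [-179.91   -0.49  178.73] F [ 0.06 -1.19 -1.23] T [ 0.167 -0.12   0.01 ] grip 0.0077 29.99982849229127 t 15.675 q [ 45.3   2.7 -36.1 108.8   1.9  69.5  97.3]
shift [ 49.3 261.8  -7.5] rv [-0.002 -0.009 -0.005]
```

View pics/z3.png

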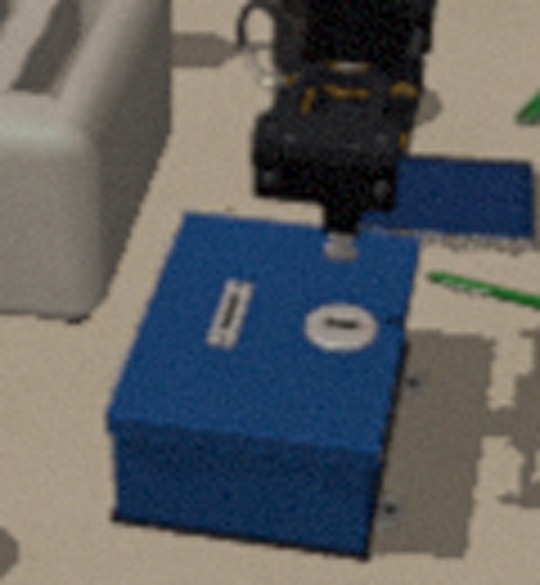

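The key is out, with its collar visible under the fingers at about (340,245). The keyhole is empty at (342,325) and the lid is down. Moving to the dish.

Emit:
{"api": "drive_tool", "payload": {
  "moves": [
    {"x": 10,"y": 52,"z": -8,"rx": 0,"ry": 0,"rz": 0,"fingers": 1},
    {"x": 20,"y": 104,"z": -8,"rx": 0,"ry": 0,"rz": 0,"fingers": 1},
    {"x": 30,"y": 156,"z": -8,"rx": 0,"ry": 0,"rz": 0,"fingers": 1},
    {"x": 40,"y": 208,"z": -8,"rx": 0,"ry": 0,"rz": 0,"fingers": 1},
    {"x": 46,"y": 250,"z": -8,"rx": 0,"ry": 0,"rz": 0,"fingers": 1},
    {"x": 49,"y": 262,"z": -8,"rx": 0,"ry": 0,"rz": 0,"fingers": 1},
    {"x": 49,"y": 262,"z": -8,"rx": 0,"ry": 0,"rz": 0,"fingers": 1},
    {"x": 49,"y": 262,"z": -8,"rx": 0,"ry": 0,"rz": 0,"fingers": 1}
  ]
}}

```text
time_s: 16.68
tool_pos: [0.4299, 0.1516, 0.1795]
tool_rot: [-179.9, -0.6, 178.6]
force: [0.3, 0.2, -0.1]
grip_width: 0.0079
grasp_force: 30.0
```

```bash
python3 -c "
from h import *
delta([.430,.153,.052],[180,0,179])"
```

```text
pos [0.4299 0.1516 0.1795] rot [-179.93   -0.64  178.59] F [ 0.32  0.23 -0.09] T [ 0.018 -0.17  -0.047] grip 0.0079 29.999620271846652 t 16.675 q [ 31.3  -1.9 -52.2 111.4  -1.8  70.4  68.3]
shift [ -1.5   1.6 127.4] rv [-0.001 -0.011 -0.007]
```

Emit:
{"api": "drive_tool", "payload": {
  "moves": [
    {"x": -1,"y": 1,"z": 40,"rx": 0,"ry": -0.15,"rz": 0,"fingers": 1},
    {"x": -1,"y": 1,"z": 80,"rx": 0,"ry": -0.3,"rz": 0,"fingers": 1},
    {"x": -1,"y": 1,"z": 110,"rx": 0,"ry": -0.45,"rz": 0,"fingers": 1},
    {"x": -1,"y": 1,"z": 127,"rx": 0,"ry": -0.5,"rz": 0,"fingers": 1},
    {"x": -1,"y": 1,"z": 127,"rx": 0,"ry": -0.5,"rz": 0,"fingers": 1},
    {"x": -1,"y": 1,"z": 127,"rx": 0,"ry": -0.5,"rz": 0,"fingers": 1}
  ]
}}

```text
time_s: 17.42
tool_pos: [0.4306, 0.1538, 0.0539]
tool_rot: [180.0, 28.1, 178.6]
force: [0.1, 1.0, -0.2]
grip_width: 0.0079
grasp_force: 30.0
```

```bash
python3 -c "
from h import *
s=snap('side',4)
cv2.imwrite('pics/z4.png',cv2.resize(s['image'][230:360,240:370,::-1],None,fx=4.5,fy=4.5,interpolation=cv2.INTER_CUBIC))
delta([.430,.153,.042],[180,28,179])"
```

```text
pos [0.4307 0.1541 0.054 ] rot [179.96  28.1  178.61] F [ 0.44  0.43 -0.03] T [ 0.119  0.441 -0.009] grip 0.0076 29.999638278968632 t 17.475 q [ 31.7 -16.8 -61.5 139.6   0.4  24.6  56.4]
shift [ 6.3 -1.2 10.3] rv [-0.002  0.002 -0.006]
```

View pics/z4.png

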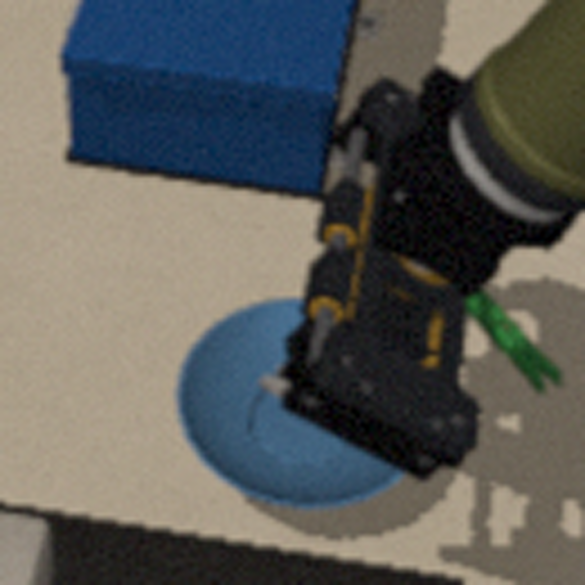

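The key hangs over the dish with its tip at about (270,382) in the crop. Joints 2 and 4 are near their limits at this tilt, so I'll reduce the tilt while lowering.

```bash
python3 -c "
from h import *
delta([.434,.153,.046],[180,12,179])"
```

```text
pos [0.4307 0.1541 0.054 ] rot [179.96  28.1  178.61] F [ 0.44  0.43 -0.03] T [ 0.119  0.441 -0.009] grip 0.0076 29.999638278968632 t 17.475 q [ 31.7 -16.8 -61.5 139.6   0.4  24.6  56.4]
shift [ 0.9 -1.1  8.6] rv [-0.002  0.281 -0.006]
```

Emit:
{"api": "drive_tool", "payload": {
  "moves": [
    {"x": 0,"y": -1,"z": 0,"rx": 0,"ry": 0.14,"rz": 0,"fingers": 1},
    {"x": 0,"y": -1,"z": 0,"rx": 0,"ry": 0.28,"rz": 0,"fingers": 1},
    {"x": 1,"y": -1,"z": 5,"rx": 0,"ry": 0.28,"rz": 0,"fingers": 1},
    {"x": 1,"y": -1,"z": 8.5,"rx": 0,"ry": 0.28,"rz": 0,"fingers": 1},
    {"x": 1,"y": -1,"z": 8.5,"rx": 0,"ry": 0.28,"rz": 0,"fingers": 1}
  ]
}}

```text
time_s: 18.1
tool_pos: [0.431, 0.1529, 0.044]
tool_rot: [-179.9, 12.0, 178.8]
force: [-0.7, 0.1, -0.7]
grip_width: 0.0074
grasp_force: 30.0
```

```bash
python3 -c "
from h import *
delta([.434,.153,.042],[180,12,179])"
```

```text
pos [0.431  0.1529 0.044 ] rot [-179.87   11.99  178.83] F [-0.65  0.1  -0.72] T [ 0.148  0.127 -0.044] grip 0.0074 29.99988852068782 t 18.1 q [ 34.5   0.2 -60.9 128.5   8.9  41.1  56.3]
shift [-2.5  0.2  2.6] rv [-0.003 -0.    -0.003]
```

Emit:
{"api": "drive_tool", "payload": {
  "moves": [
    {"x": 0,"y": 0,"z": 2.5,"rx": 0,"ry": 0,"rz": 0,"fingers": 1},
    {"x": 0,"y": 0,"z": 2.5,"rx": 0,"ry": 0,"rz": 0,"fingers": 1},
    {"x": 0,"y": 0,"z": 2.5,"rx": 0,"ry": 0,"rz": 0,"fingers": 0.6},
    {"x": 0,"y": 0,"z": 2.5,"rx": 0,"ry": 0,"rz": 0,"fingers": 0.2},
    {"x": 0,"y": 0,"z": 2.5,"rx": 0,"ry": 0,"rz": 0,"fingers": 0.0},
    {"x": 0,"y": 0,"z": 2.5,"rx": 0,"ry": 0,"rz": 0,"fingers": 0.0},
    {"x": 0,"y": 0,"z": 2.5,"rx": 0,"ry": 0,"rz": 0,"fingers": 0.0},
    {"x": 0,"y": 0,"z": -20,"rx": 0,"ry": 0,"rz": 0,"fingers": 0.0},
    {"x": 0,"y": 0,"z": -60,"rx": 0,"ry": 0,"rz": 0,"fingers": 0.0},
    {"x": 0,"y": 0,"z": -110,"rx": 0,"ry": 0,"rz": 0,"fingers": -0.5},
    {"x": 0,"y": 0,"z": -150,"rx": 0,"ry": 0,"rz": 0,"fingers": -0.5},
    {"x": 0,"y": 0,"z": -150,"rx": 0,"ry": 0,"rz": 0,"fingers": -0.5},
    {"x": 0,"y": 0,"z": -150,"rx": 0,"ry": 0,"rz": 0,"fingers": -0.5}
  ]
}}

```text
time_s: 19.73
tool_pos: [0.4014, 0.1553, 0.1923]
tool_rot: [180.0, 12.1, 178.9]
force: [0.3, 0.3, -0.4]
grip_width: 0.0644
grasp_force: 0.0
```

```bash
python3 -c "
from h import *
s=snap('side',5);t=snap('top',5)
c=lambda c,x,y:cv2.resize(c['image'][y:y+130,x:x+130,::-1],None,fx=3,fy=3,interpolation=cv2.INTER_CUBIC)
cv2.imwrite('pics/z5.png',np.hstack([c(t,100,190),c(s,240,235)]))
delta([.434,.153,.042],[180,12,179])"
```

```text
pos [0.4008 0.1544 0.191 ] rot [-179.95   11.97  178.81] F [-0.12 -0.06 -0.24] T [0.132 0.113 0.024] grip 0.0647 0.0 t 19.825 q [  7.7 -17.2 -31.1 122.6  -4.4  61.4  67.4]
shift [ -1.6  -0.6 152.6] rv [-0.002 -0.001 -0.003]
```

View pics/z5.png

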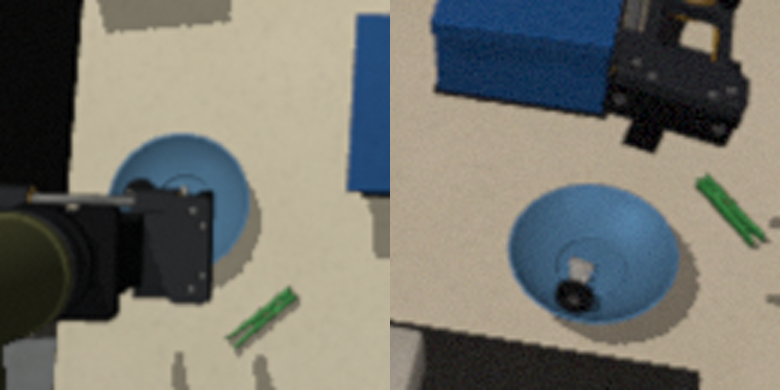

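The key lies in the dish in the side crop, with the bow at (575,295), the collar at (581,268) and the dish centre near (595,253). The dish is level and the gripper is clear. Joint 2 is near its limit, so I'll ease the arm forward and let things settle.

Emit:
{"api": "drive_tool", "payload": {
  "moves": [
    {"x": -15,"y": 0,"z": 0,"rx": 0,"ry": 0.1,"rz": 0,"fingers": -0.5},
    {"x": -30,"y": 0,"z": 0,"rx": 0,"ry": 0.2,"rz": 0,"fingers": -0.5},
    {"x": -30,"y": 0,"z": 0,"rx": 0,"ry": 0.2,"rz": 0,"fingers": -0.5},
    {"x": -30,"y": 0,"z": 0,"rx": 0,"ry": 0.2,"rz": 0,"fingers": -0.5},
    {"x": -30,"y": 0,"z": 0,"rx": 0,"ry": 0.2,"rz": 0,"fingers": -0.5}
  ]
}}

```text
time_s: 20.45
tool_pos: [0.4297, 0.1532, 0.1976]
tool_rot: [-179.9, 0.6, 178.8]
force: [-1.1, 0.5, 0.9]
grip_width: 0.0651
grasp_force: 0.0
```

```bash
python3 -c "
from h import *
delta([.434,.153,.042],[180,12,179])
from cell import vision
s=load('side',5); p=plane(s,303.7,324.3,.012); print('collar',p, np.hypot(*(p-[.430,.153,.012])[:2]))
n=vision.read_camera('side')['image']; print('motion',cv2.absdiff(n,s['image'])[295:345,278:338].max())
from cell import workorder; print(workorder.sign_off())"
```

```text
pos [0.4297 0.1532 0.1976] rot [-179.92    0.57  178.75] F [-1.08  0.49  0.95] T [ 0.088 -0.142 -0.028] grip 0.0651 0.0 t 20.45 q [  9.3  -3.9 -30.9 111.3  -1.8  71.5  67.7]
shift [-2.800e+00  1.000e-01  1.557e+02] rv [-0.002 -0.199 -0.004]
collar [0.43879422 0.16080406 0.012     ] 0.01175762556302451
motion 24
the job is handed in; nothing more can be done
None
```

The job is handed in: force readings and the pictures show the lid pressed down and locked, and the key is out and lying in the blue dish, its collar about 12 mm from the centre. The sign-off returned no verdict.

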